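Seat a contactor in its nest and wedge its front edge clear of the lands

TASK

The contactor that stands by itself on the right-hand side of the bench, near the wedge (not those at the back or in the panel), is to be shimmed. Lift it into the aluminium nest so that it stands flat on the two lands close to the back stop, with its foot tab at the back, in the notch of the stop, and let go of it. Then take the steel wedge by its grip block and slide it, thin end first and flat along the bench, up the nest's channel until the contactor's front edge just lifts off the lands, by about 3 mm, and finish there still gripping the wedge, with the wedge alone keeping that edge up and without touching the contactor; leave the relay and the grey terminal block where they lie.

Things in the scene. Friction and masses are not known exactly. Their poses are not given: they have to be found in the camera images.
- nest: aluminium nest fixed to the bench, 106 mm wide (y), x -46 to +58 mm. Origin on the bench under the pocket's centre; x runs from the open end to the back stop. Pocket 50 mm wide between cheeks 18 mm high. Two lands (y 15 to 25 mm either side), tops 8 mm above the bench. Two stop bosses, faces at x = +34 mm, 18 mm high, a 24 mm wide notch between them; bar behind
- contactor: loose black and grey contactor (block-shaped switch device), red button on top, about 0.33 kg, upright, 83 mm high. Origin on its underside. Solid body x -34 to +40 mm up to 34 mm high, then -27 to +33 mm up to 68 mm; 45 mm wide in y: grip it across y. A small foot tab sticks out 8 mm at the foot of its -x end, the back; the +x end is the front
- contactor_front (a point): middle of the contactor's front lower edge, 40 mm along +x from its origin, at its underside; stands 8 mm above the bench when the contactor is flat on the lands, about 11 mm when lifted as asked
- wedge: loose plain steel wedge lying flat, about 0.37 kg, 22 mm wide (y). Origin on its underside at the root of the blade, which runs 90 mm along +x, 21 mm thick at the root, 3 mm at the tip (slope 1 in 5: 8 mm thick 25 mm from the tip, 11 mm at 40 mm). At the thick end an upright grip block, x -30 to 0 mm, 22 mm wide, 50 mm high: grip it across y
- wedge_tip (a point): middle of the wedge's thin edge at its underside, 90 mm along +x from its origin
- terminal: loose grey terminal block lying flat, 42 x 40 x 8 mm, a bystander; origin under its centre
- relay: small loose beige relay block with a black base end, 41 x 21 x 28 mm, a bystander; origin under its centre
- nest_home (a point): point on the nest's axis level with the land tops, 8 mm above the nest's origin: a contactor fully home has its origin here, and its own x axis points out of the open end (nest -x), so its front edge is at nest x = -40 mm
- nest_mouth (a point): middle of the mouth of the nest's channel, on the bench, 46 mm from the nest's origin towards -x. The channel between the lands is 30 mm wide, its floor is the bench; the wedge enters here and moves along nest +x
There are look-alikes about, which are no part of the job. Leave any green look-alike of the contactor alone.

How it is judged:
By the outcome, as a careful person would: the job done as asked, in the order asked, and still so for the second after the job is handed in, while the arm keeps its last pose, push and grip.
It also fails if it takes over 51 s, if anything falls off the work surface, if the arm or the gripper's body presses on something with over 40 N, if the wrist force passes 120 N, or if a joint passes its speed limit or range.

ROBOT

A 6-joint arm with a two-finger parallel gripper is mounted at the origin on the work surface; the furniture and walls round the work are solid. World frame = base frame: x ahead of the robot, y to its left, z up, the work surface at z = 0. Lengths are in m, angles in rad, forces in N, time in s.
With the tool pointing down it reaches from about 0.275 to 0.85 m from the base axis. Payload 5.2 kg.
Tool frame: the origin (TCP) lies midway between the tips of the shut fingers; the grasp point (between the pads) lies 19 mm behind it; z points along the fingers, y is the line along which they close (so a half turn about z gives the same grasp; the last joint's range is limited). The gripper opens to 85 mm and grips with 20 to 120 N. Pads are 22 mm wide; open, the fingers measure 114 mm over their backs; the gripper's body (76 mm by 85 mm) begins 54 mm behind the grasp point. The pads swing forward as they close: fully open they stand 13 mm farther back than shut.
Start: joints at [-1.503, 0.259, 1.535, -0, 1.348, -0.203], TCP at [0.147, -0.53, 0.231] pointing down, gripper open.
Joint ranges: [-3.14, 3.14], [-0.91, 2.08], [0.19, 2.58], [-1.22, 4.36], [0.22, 2.71], [-3.12, 3.12]. Speed limits (rad/s): [2.57, 2.57, 3.14, 3.14, 3.14, 3.14].

INTERFACE

Orientations are given as [roll, pitch, yaw] about the fixed x, y, z axes, in that order (R = Rz(yaw) Ry(pitch) Rx(roll)).
In Python, from rig import r gives the robot as it stands. The module is installed in compiled form; this text tells all that it offers.
- The arm moves only by the shell command python3 -m jog 'ROWS'. ROWS is JSON, a list of rows, each a list of 7 numbers: the shift along the tool's x, y, z each as a share of 3 cm, from -1 to 1, then the turn, a rotation vector about the tool's x, y, z each as a share of 4 degrees, from -1 to 1, then the opening, from -1 (shut) to 1 (fully open). A call has 1 to 12 rows; each row shifts and turns the commanded pose from where the row before left it, along the tool's axes as they then stand; what a row does not reach is not made up. A row lasts 1/12 s, in which the tool goes at most 41.7 mm and 7.16 degrees, less where a joint would pass 70% of its speed; a pose out of reach is approached as far as the arm can. A call with a number of a shift or a turn outside -1 to 1 is refused whole. A call with a gripper value outside its range is refused whole. The fingers move at their own pace and stop on an object; the grip force is fixed at half the most. Time passes only in rows, so rows that do not move let the fingers close. It gives the time, the measured TCP pose, the force, the opening and the grip force at its end, in the units of the state.
- r.sense(): the state, without advancing time (a new reading comes with each control period).
- r.read_camera(name): name is "side" or "top" or "wrist"; returns (picture, depth): 420x560x3 uint8, red, green, blue; 420x560 float32, m along the optical axis (not along the pixel's ray), 0 where there is no reading.
- r.camera_params(name): a dict with "intrinsics" (3x3 intrinsics, pixels), "R" (3x3) and "t" (3): a world point X has camera coordinates R X + t. Camera axes: x right, y down, z forward; pixel columns grow to the right and rows downward; lengths in m; the calibration is good to about 2 mm. The wrist camera is an equidistant fisheye: a pixel r from the principal point sees the ray r / f radians off the axis. A picture is of the moment at which its call begins: read the wrist's pose just before it. camera_params takes no time and is no camera call; for the wrist camera it gives the pose at the moment of the call.
- r.hand_in(): hands the job in; it is judged then, once.
The state is a dict: "clock": time; "joints": joint angles; "joint_velocities": joint speeds; "joint_torque": joint torques, N m; "tcp_pos": TCP position; "tcp_rot": TCP orientation; "wrist_force": force on the tool from outside, world axes, zero at the start; "ft_torque": the same for the moment, N m; "width": finger opening in m; "grip_force": force on a finger pad.
Only numpy, scipy, OpenCV 4.12 (cv2) and the standard library are available. Lean on these libraries where they do the work, as an engineer would, in place of code of your own. Each camera call takes 0.05 s, during which the arm holds its last target. There are 200 camera calls.

## Working session

There is one attempt and no reset: what is moved stays moved. The work goes in short steps, Python scripts to look and compute and a shell command to move; the robot and the scene stay as the last step left them, time stands still between calls to the robot, and variables do not carry over. Pictures are saved under pics/ and viewed, at most 10 in all, crops included, and the job is handed in when it is done.

```bash
mkdir -p pics
cat > h.py <<'E'
import numpy as np, cv2
from rig import r
def snap(n):
    P=r.camera_params(n); im,d=r.read_camera(n); return im,d,P
def world(P,d):
    K=np.array(P["intrinsics"]);R=np.array(P["R"]);t=np.array(P["t"])
    v,u=np.mgrid[:d.shape[0],:d.shape[1]]
    c=np.stack([(u-K[0,2])/K[0,0]*d,(v-K[1,2])/K[1,1]*d,d],-1)
    return (c-t)@R
def ray(P,u,v,z):
    K=np.array(P["intrinsics"]);R=np.array(P["R"]);t=np.array(P["t"])
    o=-R.T@t; w=R.T@np.array([(u-K[0,2])/K[0,0],(v-K[1,2])/K[1,1],1]); return o+w*(z-o[2])/w[2]
E
python3 - <<'E'
from h import *
print(r.sense())
for n in("top","side"):
    im,d,P=snap(n); np.savez("pics/%s0.npz"%n,im=im,d=d,**P); cv2.imwrite("pics/%s0.png"%n,im[:,:,::-1]); print(n,P)
E
```

```text
{'clock': 0.0, 'joints': array([-1.50279085e+00,  2.59354079e-01,  1.53610233e+00,  2.82686908e-05,
        1.34802162e+00, -2.02802531e-01]), 'joint_velocities': array([-1.45402849e-03, -7.14611176e-04, -7.47615767e-04,  8.98228906e-06,
        9.15837571e-04, -4.35023241e-05]), 'joint_torque': array([-6.19259972e-04, -4.46030045e+01, -2.90571839e+01, -2.91234383e-04,
        1.22182994e-02,  7.91702320e-06]), 'tcp_pos': array([ 0.14712383, -0.52939464,  0.23046102]), 'tcp_rot': array([-3.13975146e+00, -4.06738287e-04,  2.70801361e-01]), 'wrist_force': array([-0.0051936 , -0.57843102, -0.36822149]), 'ft_torque': array([ 0.03728551, -0.03355154, -0.00400579]), 'grip_force': 0.0, 'width': 0.0852927814680888}
top {'intrinsics': array([[410.45902039,   0.        , 283.09623093],
       [  0.        , 410.45902039, 211.81778641],
       [  0.        ,   0.        ,   1.        ]]), 'R': array([[ 0.02977007, -0.99883159, -0.03806824],
       [-0.99018577, -0.02426674, -0.13763457],
       [ 0.13654996,  0.04179202, -0.98975125]]), 't': array([-0.22755658,  0.55922823,  0.8279003 ])}
side {'intrinsics': array([[417.61802153,   0.        , 281.56380972],
       [  0.        , 417.61802153, 212.46252123],
       [  0.        ,   0.        ,   1.        ]]), 'R': array([[-0.99987751,  0.00528445,  0.01473207],
       [-0.00890636,  0.58189992, -0.81321163],
       [-0.01286997, -0.81324323, -0.58178158]]), 't': array([0.54587253, 0.17485918, 0.69050421])}
```

View pics/top0.png

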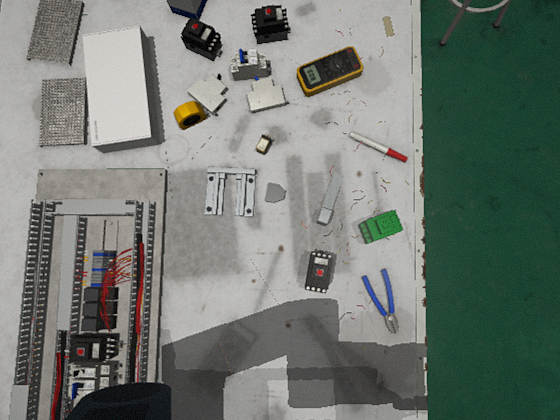

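View pics/side0.png

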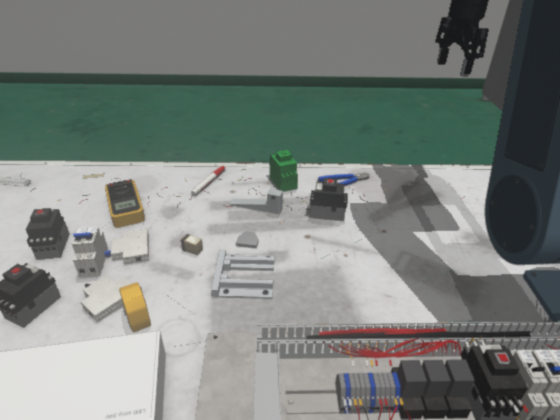

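The top picture shows the nest at (231,190) with its mouth downwards, towards the robot. The wedge is at (329,195) and the relay at (263,144). The terminal is the grey piece at (276,192).

Candidates for the contactor:
- (319,270): black, alone, near the wedge. This fits the description.
- (201,39) and (270,22): at the back.
- (95,347): in the panel.
- (380,226): green.

I choose (319,270) and check it in a close crop.

Run:
```python
from h import *
z=np.load("pics/top0.npz");im=z["im"]
a=cv2.resize(im[235:305,285:355],None,fx=8,fy=8,interpolation=cv2.INTER_CUBIC)[:,:560]
z2=np.load("pics/side0.npz")
b=cv2.resize(z2["im"][170:310,200:360],None,fx=3.5,fy=3.5,interpolation=cv2.INTER_CUBIC)
c=np.zeros((560,780,3),np.uint8)
c[:280,:390]=cv2.resize(im[160:300,190:385],(390,280),interpolation=cv2.INTER_CUBIC)
c[:280,400:680]=cv2.resize(a,(280,280)); 
b=cv2.resize(z2["im"][170:240,200:360],(640,280),interpolation=cv2.INTER_CUBIC);c[280:,:640]=b
cv2.imwrite("pics/c1.png",c[:,:,::-1])
# depth clusters
W=world({k:z[k] for k in("intrinsics","R","t")},z["d"])
for n,(u0,u1,v0,v1),zr in [("contactor",(295,345,240,300),(.02,.1)),("wedge",(312,348,165,230),(.004,.08)),("nest",(200,262,160,222),(.004,.05)),("relay",(250,275,130,158),(.01,.06)),("term",(262,292,178,206),(.004,.03))]:
    w=W[v0:v1,u0:u1].reshape(-1,3); w=w[(w[:,2]>zr[0])&(w[:,2]<zr[1])]
    rc=cv2.minAreaRect((w[:,:2]*1000).astype(np.float32)); print(n,len(w),rc,np.percentile(w[:,2],[5,50,95,99]))
w=W[225:240,260:290].reshape(-1,3);print("bench z",np.median(w[:,2]))
```

```text
contactor 890 ((443.2464294433594, -288.3936462402344), (45.057979583740234, 78.3641357421875), 81.08247375488281) [0.04328578 0.06881625 0.08447211 0.08605288]
wedge 545 ((605.0238037109375, -315.47064208984375), (137.06944274902344, 66.60903930664062), 1.9766737222671509) [0.0049085  0.01571206 0.05096013 0.05229684]
nest 1648 ((611.979736328125, -87.3531494140625), (140.70494079589844, 126.98873138427734), 78.68671417236328) [0.00449326 0.0093507  0.01979396 0.02122458]
relay 188 ((718.3141479492188, -165.06619262695312), (20.75943374633789, 39.67649459838867), 63.98272705078125) [0.01284147 0.02682688 0.02988898 0.03031056]
term 311 ((607.4287109375, -195.20040893554688), (47.627708435058594, 48.495758056640625), 74.87699890136719) [0.00624692 0.00881823 0.0113405  0.01246586]
bench z 9.962143770728806e-05
```

View pics/c1.png

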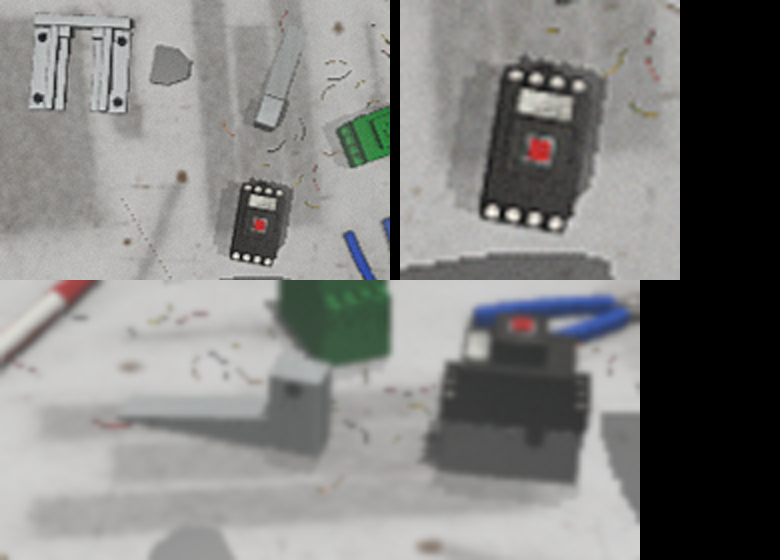

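The crop confirms the black contactor with a red button, alone at top (319,270). In the side view a small tab sticks out at its lower left, at crop (430,445), which is towards world +x. The wedge's grip block is at the robot end and its thin end points along +x. Next I refine the poses from both cameras.

Run:
```python
from h import *
from scipy import ndimage as nd
def pts(n,box,zr):
    z=np.load("pics/%s0.npz"%n); W=world({k:z[k] for k in("intrinsics","R","t")},z["d"])
    m=(W[...,0]>box[0])&(W[...,0]<box[1])&(W[...,1]>box[2])&(W[...,1]<box[3])&(W[...,2]>zr[0])&(W[...,2]<zr[1])
    l,k=nd.label(m)
    if k: m=l==1+np.argmax(nd.sum(m,l,range(1,k+1)))
    return W[m]
def show(name,w):
    if len(w)<20: print(name,"few",len(w));return
    (c,s,a)=cv2.minAreaRect((w[:,:2]*1000).astype(np.float32)); print(name,len(w),np.round(c,1),np.round(s,1),round(a,1),"z",np.round(np.percentile(w[:,2],[2,50,98])*1000,1))
for n in("top","side"):
    C=(.38,.51,-.35,-.23)
    for zr in((.003,.031),(.036,.066),(.062,.075),(.077,.09),(.003,.09)): show(n+" contactor %s"%(zr,),pts(n,C,zr))
    Wd=(.51,.68,-.37,-.27)
    for zr in((.044,.056),(.006,.024),(.004,.056)): show(n+" wedge %s"%(zr,),pts(n,Wd,zr))
    N=(.53,.68,-.16,-.02)
    for zr in((.014,.024),(.004,.024),(.005,.012)): show(n+" nest %s"%(zr,),pts(n,N,zr))
# bench-plane / colour edges: nest cheek corners from top image
z=np.load("pics/top0.npz");P={k:z[k] for k in("intrinsics","R","t")}
print({s:ray(P,*s,.018).round(4) for s in[(208,168),(256,168),(205,214),(255,214)]})
```

```text
top contactor (0.003, 0.031) few 14
top contactor (0.036, 0.066) 93 [ 409.7 -283. ] [42.7 10.2] 81.4 z [38.4 46.2 65.3]
top contactor (0.062, 0.075) 465 [ 443.2 -288.4] [44.8 59.9] 81.5 z [65.5 68.7 71.5]
top contactor (0.077, 0.09) 228 [ 443.2 -288.7] [30.  27.9] 81.1 z [80.2 83.3 86.7]
top contactor (0.003, 0.09) 910 [ 444.2 -288.6] [45.1 88.2] 81.1 z [14.9 68.7 85.3]
top wedge (0.044, 0.056) 160 [ 558.5 -298.5] [22.1 29.7] 73.1 z [46.1 49.8 52.8]
top wedge (0.006, 0.024) 291 [ 611.3 -315.5] [22.  71.1] 72.0 z [ 6.4 13.8 21.4]
top wedge (0.004, 0.056) 524 [ 600.8 -312. ] [ 22.2 118.9] 72.3 z [ 4.6 16.2 51.9]
top nest (0.014, 0.024) 682 [611.1 -94.1] [105.9 104.5] 89.5 z [14.6 18.1 21.3]
top nest (0.004, 0.024) 1632 [611.6 -93.3] [106.4 104.7] 88.7 z [ 4.2  9.4 20.8]
top nest (0.005, 0.012) 193 [600.6 -72.9] [12.7 80.6] 87.1 z [ 5.6  8.4 11.8]
side contactor (0.003, 0.031) 392 [ 455.2 -269.1] [28.4 85.7] 63.1 z [ 3.4 16.5 30.5]
side contactor (0.036, 0.066) 475 [ 444.9 -284.5] [44.8 78.8] 80.0 z [36.9 49.5 65.4]
side contactor (0.062, 0.075) 308 [ 445. -287.] [47.8 59.3] 81.3 z [62.
[... 170 characters left out ...]
.6 48.1 84.3]
side wedge (0.044, 0.056) 111 [ 559.9 -295.4] [24.2 30.6] 68.8 z [44.6 50.2 52.5]
side wedge (0.006, 0.024) 375 [ 597.7 -308.8] [ 24.4 109.8] 72.0 z [ 6.3 13.1 22.2]
side wedge (0.004, 0.056) 667 [ 602.5 -310. ] [ 25.1 119.8] 71.5 z [ 4.6 17.1 51.5]
side nest (0.014, 0.024) 883 [613.3 -91.9] [107.8 103.4] 88.7 z [14.3 18.3 20.3]
side nest (0.004, 0.024) 2000 [613.1 -91.9] [108.  103.8] 88.7 z [ 4.4 11.6 20. ]
side nest (0.005, 0.012) 496 [613.9 -49.5] [ 23.3 103.1] 88.7 z [ 5.1  6.5 11.6]
{(208, 168): array([ 0.6602, -0.0443,  0.018 ]), (256, 168): array([ 0.6623, -0.1497,  0.018 ]), (205, 214): array([ 0.5586, -0.0434,  0.018 ]), (255, 214): array([ 0.5613, -0.1514,  0.018 ])}
```

Both views agree to about 2 mm, and the sizes and heights match the text:

| Thing | Position (mm) | Yaw |
|---|---|---|
| Contactor, upper body centre | (444, -288) | -8.7° (long axis) |
| Wedge, grip block centre | (559, -297) | -18° |
| Nest origin | (606, -93) | about -1.2° |

I move above the contactor and check it with the wrist camera.

```bash
python3 -m jog '[[0,0,0,0,0,1,1],[0,0,0,0,0,1,1],[0,0,0,0,0,1,1],[0,0,0,0,0,1,1],[0,0,0,0,0,1,1],[0,0,0,0,0,1,1]]'; python3 -m jog '[[0.8,-0.9,0,0,0,0,1],[0.8,-0.9,0,0,0,0,1],[0.8,-0.9,0,0,0,0,1],[0.8,-0.9,0,0,0,0,1],[0.8,-0.9,0,0,0,0,1],[0.8,-0.9,0,0,0,0,1],[0.8,-0.9,0,0,0,0,1],[0.8,-0.9,0,0,0,0,1],[0,0,0,0,0,0,1],[0,0,0,0,0,0,1]]'
cat >> h.py <<'E'
def toolyaw():
    s=r.sense(); return s["tcp_pos"],s["tcp_rot"][2]
def plan(x,y,z,yawdeg):
    p,yw=toolyaw(); t=np.radians(yawdeg); d=np.array([x,y,z])-p
    dy=(t-yw+np.pi)%(2*np.pi)-np.pi
    print("tcp",p.round(4),"rot",r.sense()["tcp_rot"].round(4),"turn units",round(-np.degrees(dy)/4,2),
     "after turn: x %.2f y %.2f z %.2f (units of 3cm)"%((d[0]*np.cos(t)+d[1]*np.sin(t))/.03,(d[0]*np.sin(t)-d[1]*np.cos(t))/.03,-d[2]/.03))
E
python3 - <<'E'
from h import *
plan(.4441,-.2877,.2,-8.7)
im,d,P=snap("wrist");np.savez("pics/w1.npz",im=im,d=d,**P);cv2.imwrite("pics/w1.png",im[:,:,::-1]);print(P)
E
```

```text
clock: 0.6
tcp_pos: [0.1471, -0.5296, 0.2308]
tcp_rot: [-3.14, 0.0, -0.152]
wrist_force: [-0.5, -0.9, 0.5]
width: 0.0854
grip_force: 0.0
clock: 1.43
tcp_pos: [0.37, -0.343, 0.231]
tcp_rot: [-3.141, 0.001, -0.144]
wrist_force: [-0.2, -0.5, -0.1]
width: 0.0854
grip_force: 0.0
tcp [ 0.37  -0.343  0.231] rot [-3.1411e+00  5.0000e-04 -1.4380e-01] turn units 0.12 after turn: x 2.16 y -2.20 z 1.03 (units of 3cm)
{'intrinsics': array([[325.1922621 ,   0.        , 275.73608285],
       [  0.        , 325.1922621 , 208.61338432],
       [  0.        ,   0.        ,   1.        ]]), 'R': array([[-1.43589833e-01, -9.89637286e-01, -4.87569270e-05],
       [-9.39358067e-01,  1.36279146e-01,  3.14697341e-01],
       [-3.11429578e-01,  4.52331388e-02, -9.49192068e-01]]), 't': array([-0.28607212,  0.35377226,  0.51027566])}
```

View pics/w1.png

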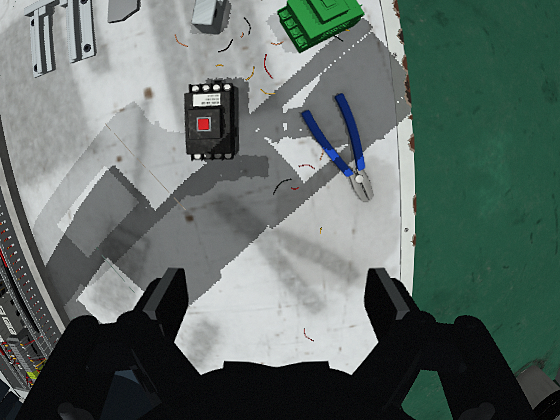

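The wrist picture shows the contactor at (210,122) with its label at the far end and no tab at the near end. The green one is at (320,20) and the wedge grip block is at (208,12). I check the tab numerically and measure with the wrist camera too.

```bash
cat >> h.py <<'E'
def wworld(P,d):
    K=P["intrinsics"];v,u=np.mgrid[:d.shape[0],:d.shape[1]]
    a=(u-K[0,2])/K[0,0];b=(v-K[1,2])/K[1,1];th=np.hypot(a,b)+1e-9
    k=np.tan(np.minimum(th,1.4))/th; c=np.stack([a*k*d,b*k*d,d],-1); return (c-P["t"])@P["R"]
def rect(W,box,zr):
    m=(W[...,0]>box[0])&(W[...,0]<box[1])&(W[...,1]>box[2])&(W[...,1]<box[3])&(W[...,2]>zr[0])&(W[...,2]<zr[1])
    n,l,s,_=cv2.connectedComponentsWithStats(m.astype(np.uint8))
    if n<2: print("none");return np.zeros((0,3))
    w=W[l==1+np.argmax(s[1:,4])]; c,sz,a=cv2.minAreaRect((w[:,:2]*1000).astype(np.float32))
    print(zr,len(w),np.round(c,1),np.round(sz,1),round(a,1),"z",np.round(np.percentile(w[:,2],[2,50,98])*1000,1)); return w
E
python3 - <<'E'
from h import *
z=np.load("pics/w1.npz");W=wworld(z,z["d"])
print("cam",-z["R"].T@z["t"])
for zr in((.062,.075),(.077,.09),(.004,.031),(.036,.066)): rect(W,(.38,.51,-.35,-.23),zr)
rect(W,(.51,.68,-.37,-.27),(.044,.056))
f=np.array([-.988,.151]);o=np.array([.4471,-.2882])
for n in("top0","side0","w1"):
    q=np.load("pics/%s.npz"%n);X=W if n=="w1" else world(q,q["d"])
    a=(X[...,:2]-o)@f*1000; b=(X[...,:2]-o)@np.array([-f[1],f[0]])*1000;zz=X[...,2]*1000
    for lo,hi in((4,12),(16,32)):
        m=(np.abs(b)<30)&(abs(a)<60)&(zz>lo)&(zz<hi)
        print(n,lo,hi,m.sum(),np.histogram(a[m],[-50,-46,-42,-38,-34,-30,30,34,38,42,46,50])[0])
E
```

```text
cam [ 0.45015672 -0.35440079  0.37300447]
(0.062, 0.075) 1866 [ 443.7 -287.9] [45.1 60.6] 81.2 z [65.6 67.9 70.2]
(0.077, 0.09) 1002 [ 443.9 -288.1] [31.  28.5] 82.4 z [79.4 82.4 85.3]
(0.004, 0.031) 184 [ 440.3 -309.9] [ 1.2 72.6] 81.4 z [ 5.  18.  30.4]
(0.036, 0.066) 816 [ 443.7 -288.4] [44.9 79.4] 81.7 z [38.1 46.4 64.8]
(0.044, 0.056) 560 [ 557.9 -297.5] [22.9 27.7] 74.0 z [45.6 49.2 50.9]
top0 4 12 22 [ 0  0 14  1  0  2  0  1  0  0  2]
top0 16 32 5 [0 0 0 0 1 4 0 0 0 0 0]
side0 4 12 116 [ 0  1  9  5  6 84  5  5  0  0  0]
side0 16 32 216 [  0   0   0   5  11 171  13  11   5   0   0]
w1 4 12 95 [ 0  0 43  0  2 41  4  3  2  0  0]
w1 16 32 129 [  0   0   0   1   5 105   9   7   2   0   0]
```

The tab is confirmed at the world +x end: points at z 4–12 mm, 38–42 mm from the origin, in all three views. The contactor therefore already faces the right way for the nest. I go over it, then down and grip.

```bash
python3 -m jog '[[0.72,-0.73,0,0,0,0.12,1],[0.72,-0.73,0,0,0,0,1],[0.72,-0.73,0,0,0,0,1],[0,0,1,0,0,0,1],[0,0,1,0,0,0,1],[0,0,1,0,0,0,1],[0,0,1,0,0,0,1],[0,0,1,0,0,0,1],[0,0,0,0,0,0,1],[0,0,0,0,0,0,1]]'; python3 -c "
from h import *
plan(.4438,-.288,.029,-8.7)"
```

```text
clock: 2.32
tcp_pos: [0.4413, -0.2899, 0.0801]
tcp_rot: [-3.139, 0.004, -0.158]
wrist_force: [0.5, -0.6, 0.0]
width: 0.0856
grip_force: 0.0
tcp [ 0.4413 -0.2899  0.0801] rot [-3.1393  0.0036 -0.1584] turn units -0.09 after turn: x 0.07 y -0.08 z 1.70 (units of 3cm)
```

```bash
python3 -m jog '[[0.07,-0.08,0.6,0,0,-0.05,1],[0,0,0.6,0,0,0,1],[0,0,0.5,0,0,0,1],[0,0,0,0,0,0,1],[0,0,0,0,0,0,-1],[0,0,0,0,0,0,-1],[0,0,0,0,0,0,-1],[0,0,0,0,0,0,-1],[0,0,0,0,0,0,-1],[0,0,0,0,0,0,-1],[0,0,0,0,0,0,-1],[0,0,0,0,0,0,-1]]'; python3 -m jog '[[0,0,0,0,0,0,-1],[0,0,0,0,0,0,-1],[0,0,-0.3,0,0,0,-1],[0,0,-0.5,0,0,0,-1],[0,0,-0.8,0,0,0,-1],[0,0,-0.4,0,0,0,-1],[0,0,0,0,0,0,-1],[0,0,0,0,0,0,-1]]'
python3 - <<'E'
from h import *
plan(.6032,-.0929,.1,-1.2)
im,d,P=snap("side");X=world(P,d)
for zr in((.02,.2),(.11,.12)): rect(X,(.36,.52,-.36,-.22),zr)
E
```

```text
clock: 3.32
tcp_pos: [0.4465, -0.2887, 0.0322]
tcp_rot: [3.139, -0.003, -0.153]
wrist_force: [-0.6, -0.2, 7.1]
width: 0.044
grip_force: 62.5
clock: 3.98
tcp_pos: [0.4457, -0.2878, 0.0911]
tcp_rot: [3.141, -0.001, -0.153]
wrist_force: [-0.6, -0.1, -3.2]
width: 0.0439
grip_force: 61.9
tcp [ 0.4457 -0.2878  0.0911] rot [ 3.1406e+00 -1.3000e-03 -1.5280e-01] turn units -1.89 after turn: x 5.11 y -6.60 z -0.30 (units of 3cm)
(0.02, 0.2) 1831 [ 450.1 -264.9] [90.7 83.9] 83.5 z [ 62.9 116.2 198.1]
(0.11, 0.12) 133 [ 447.6 -260.7] [21.7 69.1] 75.0 z [110.4 115.1 119.8]
```

The contactor is gripped (44 mm wide, 62 N) and lifted. I carry it above the nest and measure before lowering.

```bash
python3 -m jog '[[0,0,0,0,0,-0.95,-1],[0,0,0,0,0,-0.94,-1],[0.5,-0.6,0,0,0,0,-1],[0.8,-1,0,0,0,0,-1],[0.8,-1,0,0,0,0,-1],[0.8,-1,0,0,0,0,-1],[0.8,-1,0,0,0,0,-1],[0.8,-1,0,0,0,0,-1],[0.64,-1,0,0,0,0,-1],[0,0,0,0,0,0,-1],[0,0,0,0,0,0,-1],[0,0,0,0,0,0,-1]]'
python3 - <<'E'
from h import *
plan(.6047,-.0929,.09,-1.2)
ims=[]
for n in("wrist","top","side"):
    im,d,P=snap(n);np.savez("pics/%s2.npz"%n,im=im,d=d,**P);ims.append(im);X=wworld(P,d) if n=="wrist" else world(P,d)
    print(n)
    for zr in((.014,.023),(.004,.023)):rect(X,(.54,.68,-.16,-.02),zr)
    for zr in((.055,.095),(.06,.07),(.10,.122)):rect(X,(.54,.68,-.15,-.03),zr)
c=np.zeros((420,790,3),np.uint8);c[:, :560]=ims[0]
c[:,565:]=cv2.resize(ims[2][170:310,210:285],(225,420))
cv2.imwrite("pics/c2.png",c[:,:,::-1])
E
```

```text
clock: 5.03
tcp_pos: [0.6025, -0.0924, 0.0887]
tcp_rot: [-3.141, 0.003, -0.02]
wrist_force: [-0.5, -1.2, -3.6]
width: 0.0439
grip_force: 62.3
tcp [ 0.6025 -0.0924  0.0887] rot [-3.141   0.0034 -0.0198] turn units 0.02 after turn: x 0.07 y 0.01 z -0.04 (units of 3cm)
wrist
(0.014, 0.023) 4664 [638.6 -92.9] [105.8  51.7] 88.8 z [15.5 17.3 18.8]
(0.004, 0.023) 8773 [612.6 -92.2] [106.1 104. ] 88.6 z [ 4.1 16.1 18.5]
(0.055, 0.095) 2024 [637.7 -93. ] [16.3 44.6] 0.3 z [58.1 70.7 94.4]
(0.06, 0.07) 879 [641.1 -92.8] [44.   9.4] 89.0 z [60.4 63.1 69.6]
(0.1, 0.122) 3751 [634.5 -92.9] [44.  10.8] 89.1 z [100.2 106.6 121.5]
top
(0.014, 0.023) 108 [ 655.2 -122.2] [14.  50.4] 1.9 z [14.9 18.3 20.7]
(0.004, 0.023) 561 [ 611.5 -128.1] [109.3  50.1] 7.1 z [ 4.2  8.3 20.6]
(0.055, 0.095) 84 [ 569.4 -104.1] [25.3 57. ] 36.8 z [58.1 74.1 94.2]
(0.06, 0.07) 13 [ 562.  -104.4] [ 2.  23.3] 4.5 z [62.  64.1 68.9]
(0.1, 0.122) 166 [ 571.4 -104.1] [25.2 67.3] 25.6 z [100.4 104.8 120.1]
side
(0.014, 0.023) 701 [613.3 -92.6] [108.4 103.5] 88.8 z [14.2 18.3 20.3]
(0.004, 0.023) 1784 [613.2 -92.4] [108.8 103.8] 88.9 z [ 4.4 10.5 19.9]
(0.055, 0.095) 724 [607.7 -74.8] [25.4 87.8] 71.0 z [59.6 76.1 94.2]
(0.06, 0.07) 200 [600.6 -71.5] [ 5.  72.5] 88.1 z [60.3 64.9 69.8]
(0.1, 0.122) 552 [601.2 -84. ] [55.9 78.9] 89.0 z [100.6 108.  121.3]
```

View pics/c2.png

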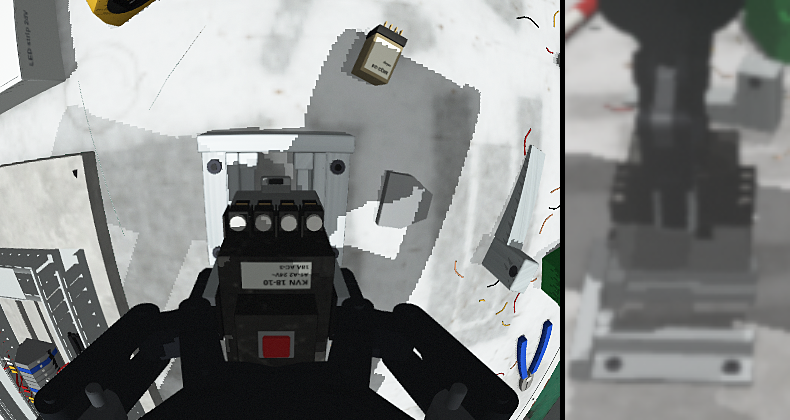

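The wrist view shows the contactor held square above the nest. Its tab at (275,182) is in line with the notch, and the terminal at (403,200) and relay at (380,55) are undisturbed. Measured offsets to the nest axis are below 1 mm in y and 0.2° in yaw, and x needs about +2 mm. I lower it.

```bash
python3 -m jog '[[0.07,0,0.3,0,0,0,-1],[0,0,0.5,0,0,0,-1],[0,0,0.3,0,0,0,-1],[0,0,0.2,0,0,0,-1],[0,0,0.15,0,0,0,-1],[0,0,0,0,0,0,-1],[0,0,0,0,0,0,-1]]'; python3 -c "
from h import *
plan(.6047,-.0926,.041,-1.2)"
```

```text
clock: 5.77
tcp_pos: [0.6059, -0.0931, 0.0467]
tcp_rot: [-3.141, 0.0, -0.021]
wrist_force: [-0.7, -0.0, -3.4]
width: 0.0441
grip_force: 62.3
tcp [ 0.6059 -0.0931  0.0467] rot [-3.1415e+00  2.0000e-04 -2.1200e-02] turn units -0.0 after turn: x -0.04 y -0.02 z 0.19 (units of 3cm)
```

```bash
python3 -m jog '[[-0.03,0,0.06,0,0,0,-1],[0,0,0.05,0,0,0,-1],[0,0,0.04,0,0,0,-1],[0,0,0.03,0,0,0,-1],[0,0,0,0,0,0,-1],[0,0,0,0,0,0,-1]]'; python3 -c "
from h import *
plan(.6047,-.0926,.041,-1.2)
im,d,P=snap('side');X=world(P,d);a=rect(X,(.54,.68,-.15,-.03),(.0,.15))
cv2.imwrite('pics/s3.png',cv2.resize(im[200:310,200:290],(720,600),interpolation=cv2.INTER_CUBIC)[:,:,::-1])"
```

```text
clock: 6.27
tcp_pos: [0.6051, -0.0929, 0.0415]
tcp_rot: [3.142, -0.0, -0.021]
wrist_force: [-0.7, -0.2, -2.3]
width: 0.044
grip_force: 62.2
tcp [ 0.6051 -0.0929  0.0415] rot [ 3.1415e+00 -2.0000e-04 -2.0900e-02] turn units 0.0 after turn: x -0.01 y -0.01 z 0.02 (units of 3cm)
(0.0, 0.15) 4428 [610.2 -90. ] [120.  139.3] 90.0 z [  0.2  18.8 147. ]
```

Weight is starting to transfer. I make small downward steps to contact, then release slowly and rise.

```bash
python3 -m jog '[[0,0,0.03,0,0,0,-1],[0,0,0.02,0,0,0,-1],[0,0,0,0,0,0,-1],[0,0,0,0,0,0,-1]]'; python3 -m jog '[[0,0,0.02,0,0,0,-1],[0,0,0,0,0,0,-1],[0,0,0,0,0,0,-1]]'
```

```text
clock: 6.65
tcp_pos: [0.6051, -0.0929, 0.0402]
tcp_rot: [3.141, -0.0, -0.021]
wrist_force: [-2.0, 1.0, -0.1]
width: 0.0441
grip_force: 62.5
clock: 6.9
tcp_pos: [0.6051, -0.093, 0.0402]
tcp_rot: [3.141, -0.001, -0.021]
wrist_force: [-2.9, 0.2, 5.7]
width: 0.0439
grip_force: 63.2
```

```bash
python3 -m jog '[[0,0,0,0,0,0,-0.3],[0,0,0,0,0,0,0],[0,0,0,0,0,0,0.4],[0,0,0,0,0,0,1],[0,0,0,0,0,0,1],[0,0,0,0,0,0,1],[0,0,0,0,0,0,1],[0,0,-0.3,0,0,0,1],[0,0,-0.8,0,0,0,1],[0,0,-1,0,0,0,1],[0,0,-1,0,0,0,1],[0,0,-1,0,0,0,1]]'; python3 -m jog '[[-1,0,-0.6,0,0,0,1],[-1,0,0,0,0,0,1],[-1,0,0,0,0,0,1],[-1,0,0,0,0,0,1],[0,0,0,0,0,0,1]]'
python3 - <<'E'
from h import *
ims=[]
for n in("wrist","top","side"):
    im,d,P=snap(n);np.savez("pics/%s3.npz"%n,im=im,d=d,**P);ims.append(im);X=wworld(P,d) if n=="wrist" else world(P,d)
    print(n)
    for zr in((.07,.083),(.085,.098)):rect(X,(.54,.68,-.15,-.03),zr)
    for zr in((.014,.023),):rect(X,(.54,.68,-.16,-.02),zr)
    rect(X,(.51,.68,-.37,-.27),(.044,.056));rect(X,(.51,.68,-.37,-.27),(.004,.056))
c=np.zeros((420,800,3),np.uint8);c[:, :400]=cv2.resize(ims[0][60:360,130:416],(400,420))
c[:,405:]=cv2.resize(ims[2][200:310,195:300],(395,420))
cv2.imwrite("pics/c3.png",c[:,:,::-1]); plan(.5585,-.2972,.1,-17.8)
E
```

```text
clock: 7.9
tcp_pos: [0.6048, -0.0928, 0.1642]
tcp_rot: [-3.142, 0.0, -0.021]
wrist_force: [0.9, -0.7, -0.8]
width: 0.0853
grip_force: 0.0
clock: 8.32
tcp_pos: [0.4795, -0.089, 0.1805]
tcp_rot: [-3.141, 0.004, -0.021]
wrist_force: [-0.4, 0.3, -0.4]
width: 0.0855
grip_force: 0.0
wrist
(0.07, 0.083) 2924 [602.5 -92.6] [44.2 60. ] 88.8 z [74.3 76.  77.9]
(0.085, 0.098) 1625 [602.3 -92.6] [30.3 27.7] 88.6 z [88.1 90.4 93.4]
(0.014, 0.023) 2601 [612.  -92.3] [105.5 103. ] 88.9 z [15.3 17.3 19. ]
(0.044, 0.056) 582 [ 559.5 -296.7] [23.2 29.9] 70.4 z [44.5 49.3 50.9]
(0.004, 0.056) 2492 [ 601.5 -310.7] [ 24.5 119. ] 72.1 z [ 4.5 17.  50.4]
top
(0.07, 0.083) 437 [601.7 -94. ] [44.8 60.4] 88.8 z [72.  76.6 80.9]
(0.085, 0.098) 215 [601.4 -93.9] [30.5 27.5] 88.8 z [87.4 91.2 94.7]
(0.014, 0.023) 491 [621.3 -86.1] [104.  103.7] 77.3 z [14.6 18.1 21.1]
(0.044, 0.056) 159 [ 558.5 -298.5] [22.1 29.6] 72.8 z [45.5 49.9 52.9]
(0.004, 0.056) 534 [ 600.8 -312.7] [ 26.4 118.8] 74.0 z [ 4.7 15.8 52.2]
side
(0.07, 0.083) 504 [603.3 -92.4] [46.9 59.8] 88.5 z [70.4 77.  81.5]
(0.085, 0.098) 234 [603.5 -91.8] [27.2 32.8] 2.6 z [85.5 91.4 94.5]
(0.014, 0.023) 778 [613.6 -92.9] [106.7 103.1] 89.6 z [14.6 18.4 22.1]
(0.044, 0.056) 114 [ 560.1 -296.1] [24.7 29.7] 70.7 z [44.3 50.2 52. ]
(0.004, 0.056) 669 [ 602.7 -311.1] [ 26.6 120.4] 71.6 z [ 4.5 17.1 51.3]
tcp [ 0.4858 -0.0907  0.1814] rot [ 3.1408e+00 -2.4000e-03 -2.1500e-02] turn units 4.14 after turn: x 4.41 y 5.81 z 2.71 (units of 3cm)
```

View pics/c3.png

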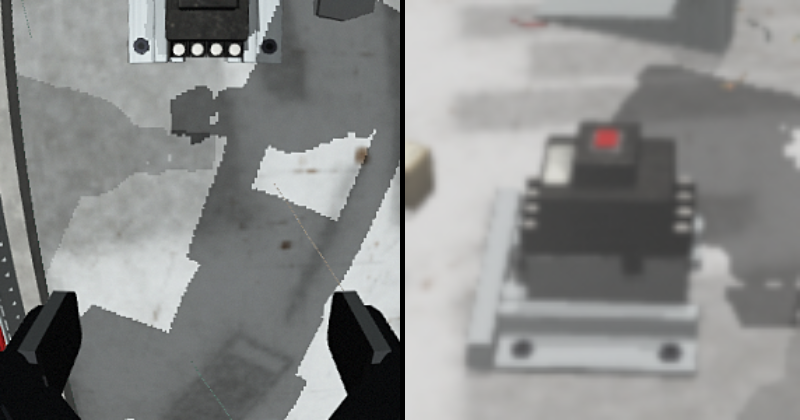

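The contactor stands flat: its top levels are 8 mm higher (76 and 91 mm), its yaw matches, and it sits within about 1 mm of home. The close-up shows it square in the nest, clear of the gripper. Next is the wedge, approached with the gripper half open to stay clear of the green one.

```bash
python3 -m jog '[[0,0,0,0,0,1,1],[0,0,0,0,0,1,1],[0,0,0,0,0,1,1],[0,0,0,0,0,1,1],[0,0,0,0,0,0.15,1],[0.7,0.95,0,0,0,0,0.2],[0.7,0.95,0.2,0,0,0,0.2],[0.7,0.95,0.2,0,0,0,0.2],[0.7,0.95,0.2,0,0,0,0.2],[0.7,0.95,0.2,0,0,0,0.2],[0.7,0.95,0.2,0,0,0,0.2],[0,0,0,0,0,0,0.2]]'
python3 - <<'E'
from h import *
im,d,P=snap("wrist");X=wworld(P,d);rect(X,(.51,.68,-.37,-.27),(.044,.056));rect(X,(.51,.68,-.37,-.27),(.004,.056))
m=(X[...,0]>.45)&(X[...,0]<.6)&(X[...,1]<-.34)&(X[...,1]>-.5)&(X[...,2]>.02)&(X[...,2]<.09);print("green y max",X[m][:,1].max() if m.any() else None)
plan(.5592,-.297,.015,-18)
E
```

```text
clock: 9.47
tcp_pos: [0.5545, -0.2984, 0.1482]
tcp_rot: [3.139, -0.001, -0.313]
wrist_force: [-0.7, 0.7, -0.6]
width: 0.0512
grip_force: 0.0
(0.044, 0.056) 1042 [ 560.3 -297.3] [22.1 29.6] 72.4 z [46.4 49.3 50.8]
(0.004, 0.056) 3646 [ 600.5 -310.6] [ 22.2 114.3] 71.7 z [ 4.7 16.5 50.3]
green y max -0.3694881799809296
tcp [ 0.5536 -0.2953  0.1485] rot [ 3.1414e+00  6.0000e-04 -3.1240e-01] turn units 0.03 after turn: x 0.20 y -0.00 z 4.45 (units of 3cm)
```

```bash
python3 -m jog '[[0.22,0,0,0,0,0,0.2],[0,0,0.9,0,0,0,0.2],[0,0,0.9,0,0,0,0.2],[0,0,0.9,0,0,0,0.2],[0,0,0.7,0,0,0,0.2],[0,0,0.5,0,0,0,0.2],[0,0,0.3,0,0,0,0.2],[0,0,0,0,0,0,0.2],[0,0,0,0,0,0,0.2]]'; python3 -c "
from h import *
plan(.5595,-.297,.015,-18)"
```

```text
clock: 10.27
tcp_pos: [0.5595, -0.2931, 0.0248]
tcp_rot: [-3.142, -0.0, -0.309]
wrist_force: [0.5, 0.3, 0.4]
width: 0.0513
grip_force: 0.0
tcp [ 0.5595 -0.2931  0.0248] rot [-3.1415e+00 -2.0000e-04 -3.0940e-01] turn units 0.07 after turn: x 0.04 y 0.13 z 0.33 (units of 3cm)
```

```bash
python3 -m jog '[[0.04,0.12,0.2,0,0,0.05,0.2],[0,0,0.12,0,0,0,0.2],[0,0,0,0,0,0,0.2],[0,0,0,0,0,0,-1],[0,0,0,0,0,0,-1],[0,0,0,0,0,0,-1],[0,0,0,0,0,0,-1],[0,0,0,0,0,0,-1],[0,0,0,0,0,0,-1],[0,0,0,0,0,0,-1],[0,0,0,0,0,0,-1],[0,0,0,0,0,0,-1]]'; python3 -c "
from h import *
plan(.5595,-.297,.015,-18)"
```

```text
clock: 11.27
tcp_pos: [0.5592, -0.2977, 0.0152]
tcp_rot: [3.141, -0.001, -0.314]
wrist_force: [-0.3, 0.0, 5.4]
width: 0.021
grip_force: 59.6
tcp [ 0.5592 -0.2977  0.0152] rot [ 3.1413e+00 -7.0000e-04 -3.1420e-01] turn units -0.0 after turn: x 0.00 y -0.03 z 0.01 (units of 3cm)
```

The wedge is gripped by its block (21 mm, 60 N). I lift it slightly, back off, turn it, and take it in front of the nest mouth.

```bash
python3 -m jog '[[0,0,-0.4,0,0,0,-1],[0,0,-0.5,0,0,0,-1],[0,0,0,0,0,-0.8,-1],[0,0,0,0,0,-0.9,-1],[0,0,0,0,0,-0.9,-1],[0,0,0,0,0,-0.9,-1],[0,0,0,0,0,-0.7,-1],[-0.9,0,0,0,0,0,-1],[-1,0,0,0,0,0,-1],[-1,0,0,0,0,0,-1],[-1,0,0,0,0,0,-1],[0,0,0,0,0,0,-1]]'; python3 -m jog '[[0,-0.9,0,0,0,0,-1],[0,-1,0,0,0,0,-1],[0,-1,0,0,0,0,-1],[0,-1,0,0,0,0,-1],[0,-1,0,0,0,0,-1],[0,-1,0,0,0,0,-1],[0,-0.95,0,0,0,0,-1],[0,0,0,0,0,0,-1],[0,0,0,0,0,0,-1],[0,0,0,0,0,0,-1]]'
python3 - <<'E'
from h import *
plan(.4453,-.0892,.017,-1.2)
for n in("wrist","side","top"):
    im,d,P=snap(n);np.savez("pics/%s4.npz"%n,im=im,d=d,**P);X=wworld(P,d) if n=="wrist" else world(P,d)
    print(n);rect(X,(.455,.554,-.13,-.05),(.02,.06));rect(X,(.54,.68,-.16,-.02),(.014,.023));rect(X,(.54,.68,-.15,-.03),(.07,.083))
    if n=="wrist": cv2.imwrite("pics/w4.png",im[:,:,::-1])
    # centre line of the blade
    m=(X[...,0]>.47)&(X[...,0]<.56)&(X[...,1]>-.13)&(X[...,1]<-.05)&(X[...,2]>.022)&(X[...,2]<.06)
    for x in np.arange(.475,.556,.01):
        w=X[m&(abs(X[...,0]-x)<.005)]
        if len(w)>5: print(round(x,3),np.round([w[:,1].min(),w[:,1].max(),np.median(w[:,2])],4))
E
```

```text
clock: 12.27
tcp_pos: [0.4359, -0.2923, 0.0406]
tcp_rot: [-3.136, 0.007, -0.022]
wrist_force: [-1.5, 0.8, -3.6]
width: 0.0212
grip_force: 59.0
clock: 13.1
tcp_pos: [0.4467, -0.0897, 0.0419]
tcp_rot: [3.141, -0.0, -0.02]
wrist_force: [0.1, -0.9, -3.7]
width: 0.021
grip_force: 59.8
tcp [ 0.4467 -0.0897  0.0419] rot [ 3.1412e+00 -3.0000e-04 -2.0000e-02] turn units 0.01 after turn: x -0.05 y -0.02 z 0.83 (units of 3cm)
wrist
(0.02, 0.06) 10463 [504.6 -91.5] [34.5 95.4] 88.0 z [29.4 39.2 57.4]
(0.014, 0.023) 684 [ 571.8 -120.6] [ 9.  25.1] 87.3 z [15.2 17.3 18.8]
none
0.475 [-0.1009 -0.0789  0.0446]
0.485 [-0.101  -0.0793  0.0426]
0.495 [-0.1012 -0.0793  0.0405]
0.505 [-0.1018 -0.0794  0.0386]
0.515 [-0.1021 -0.08    0.0366]
0.525 [-0.1021 -0.0802  0.0345]
0.535 [-0.1021 -0.0803  0.0325]
0.545 [-0.1024 -0.0805  0.0305]
0.555 [-0.1025 -0.0806  0.0293]
side
(0.02, 0.06) 771 [503.4 -91.2] [30.5 99.6] 84.4 z [28.1 37.9 53.2]
(0.014, 0.023) 786 [613.5 -92.7] [106.7 103.1] 89.4 z [14.4 18.4 21.9]
(0.07, 0.083) 503 [603.2 -92.7] [48.7 59.8] 90.0 z [70.7 77.2 81.1]
0.475 [-0.1037 -0.0782  0.0442]
0.485 [-0.1034 -0.0783  0.043 ]
0.495 [-0.1023 -0.078   0.0411]
0.505 [-0.1033 -0.0777  0.0395]
0.515 [-0.1027 -0.0793  0.0377]
0.525 [-0.1042 -0.0789  0.0355]
0.535 [-0.1042 -0.0798  0.0335]
0.545 [-0.1034 -0.08    0.0319]
0.555 [-0.1035 -0.0809  0.0306]
top
(0.02, 0.06) 387 [512.7 -92.9] [23.  77.5] 88.4 z [27.9 37.2 45.5]
(0.014, 0.023) 494 [611.3 -93.7] [106.  104.4] 88.9 z [14.9 18.  21.2]
(0.07, 0.083) 430 [601.7 -94.2] [44.9 59.9] 88.5 z [72.1 76.7 80.6]
0.475 [-0.1033 -0.0936  0.044 ]
0.485 [-0.1034 -0.0819  0.0426]
0.495 [-0.1038 -0.0812  0.041 ]
0.505 [-0.104  -0.0825  0.0392]
0.515 [-0.1045 -0.0814  0.0374]
0.525 [-0.1042 -0.0828  0.0353]
0.535 [-0.1043 -0.0825  0.0333]
0.545 [-0.1046 -0.0834  0.031 ]
```

View pics/w4.png

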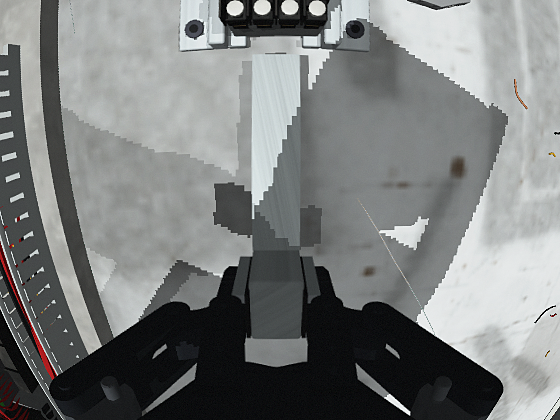

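The wrist view shows the wedge blade centred on the channel at (277,55–250), just short of the mouth. The blade line meets the nest origin within 0.5 mm and the yaw agrees. I lower it to the bench.

```bash
python3 -m jog '[[0,0,0.3,0,0,0,-1],[0,0,0.3,0,0,0,-1],[0,0,0.18,0,0,0,-1],[0,0,0.05,0,0,0,-1],[0,0,0.03,0,0,0,-1],[0,0,0,0,0,0,-1],[0,0,0,0,0,0,-1]]'; python3 -c "
from h import *
plan(.4453,-.0892,.015,-1.2)"
```

```text
clock: 13.83
tcp_pos: [0.4465, -0.0897, 0.0159]
tcp_rot: [3.142, -0.0, -0.021]
wrist_force: [0.5, -0.5, -3.3]
width: 0.0212
grip_force: 59.9
tcp [ 0.4465 -0.0897  0.0159] rot [ 3.1415e+00 -3.0000e-04 -2.1100e-02] turn units -0.0 after turn: x -0.04 y -0.02 z 0.03 (units of 3cm)
```

```bash
python3 -m jog '[[0,0,0.03,0,0,0,-1],[0,0,0.02,0,0,0,-1],[0,0,0,0,0,0,-1],[0,0,0,0,0,0,-1]]'
python3 - <<'E'
from h import *
s=r.sense();print(s["tcp_pos"],s["wrist_force"])
im,d,P=snap("wrist");X=wworld(P,d)
for x in np.arange(.475,.556,.02):
    w=X[(abs(X[...,0]-x)<.003)&(abs(X[...,1]+.091)<.008)&(X[...,2]>-.01)&(X[...,2]<.05)];print(round(x,3),w[:,2].mean().round(4))
# blade tip: drop of 3 mm to bench
for y in(-.097,-.092,-.087):
    w=X[(abs(X[...,1]-y)<.002)&(X[...,0]>.53)&(X[...,0]<.575)];b=np.arange(.53,.575,.0025)
    print(y,[(round(a,4),round(float(np.median(w[(w[:,0]>=a)&(w[:,0]<a+.0025)][:,2])*1000),1)) for a in b if ((w[:,0]>=a)&(w[:,0]<a+.0025)).any()])
E
```

```text
clock: 14.17
tcp_pos: [0.4468, -0.0898, 0.0152]
tcp_rot: [3.141, -0.001, -0.021]
wrist_force: [-3.2, 0.9, 5.8]
width: 0.0213
grip_force: 61.0
[ 0.44678708 -0.08975087  0.01517334] [-3.20425245  0.94594838  5.84804642]
0.475 0.0179
0.495 0.0139
0.515 0.0098
0.535 0.0059
0.555 -0.0003
-0.097 [(np.float64(0.53), 6.6), (np.float64(0.5325), 5.9), (np.float64(0.535), 5.6), (np.float64(0.5375), 5.2), (np.float64(0.54), 4.8), (np.float64(0.5425), 4.0), (np.float64(0.545), 3.5), (np.float64(0.5475), 3.2), (np.float64(0.55), 2.5), (np.float64(0.5525), -0.5), (np.float64(0.555), -0.3), (np.float64(0.5575), -0.5), (np.float64(0.56), -0.4), (np.float64(0.5625), 37.8), (np.float64(0.565), 15.5), (np.float64(0.5675), -1.2)]
-0.092 [(np.float64(0.53), 6.6), (np.float64(0.5325), 6.3), (np.float64(0.535), 5.5), (np.float64(0.5375), 5.5), (np.float64(0.54), 4.5), (np.float64(0.5425), 4.3), (np.float64(0.545), 3.6), (np.float64(0.5475), 3.1), (np.float64(0.55), 2.7), (np.float64(0.5525), -0.6), (np.float64(0.555), -0.5), (np.float64(0.5575), -0.7), (np.float64(0.56), -0.6), (np.float64(0.5625), 43.2), (np.float64(0.565), 23.1), (np.float64(0.5675), -0.2)]
-0.087 [(np.float64(0.53), 6.8), (np.float64(0.5325), 6.3), (np.float64(0.535), 5.8), (np.float64(0.5375), 5.0), (np.float64(0.54), 4.6), (np.float64(0.5425), 4.2), (np.float64(0.545), 3.7), (np.float64(0.5475), 3.1), (np.float64(0.55), 2.6), (np.float64(0.5525), -0.4), (np.float64(0.555), -0.5), (np.float64(0.5575), -0.5), (np.float64(0.56), -0.8), (np.float64(0.5625), 43.6), (np.float64(0.565), 19.5), (np.float64(0.5675), -0.8)]
```

The wedge lies flat (slope correct, bench contact about 9 N), with its tip at x = 552. Contact is expected at TCP x ≈ 485 mm and the full lift at about 500–501. I slide in.

```bash
python3 -m jog '[[0.15,0,0,0,0,0,-1],[0.2,0,0,0,0,0,-1],[0.2,0,0,0,0,0,-1],[0.2,0,0,0,0,0,-1],[0.2,0,0,0,0,0,-1],[0.15,0,0,0,0,0,-1],[0,0,0,0,0,0,-1]]'
python3 - <<'E'
from h import *
im,d,P=snap("side");X=world(P,d);np.savez("pics/side5.npz",X=X);rect(X,(.54,.68,-.15,-.03),(.07,.083))
im,d,P=snap("top");X=world(P,d);np.savez("pics/top5.npz",X=X);rect(X,(.54,.68,-.15,-.03),(.07,.083))
E
python3 -m jog '[[0.1,0,0,0,0,0,-1],[0.1,0,0,0,0,0,-1],[0.1,0,0,0,0,0,-1],[0,0,0,0,0,0,-1],[0,0,0,0,0,0,-1]]'
```

```text
clock: 14.8
tcp_pos: [0.4805, -0.0906, 0.0152]
tcp_rot: [3.141, -0.002, -0.021]
wrist_force: [-0.8, 0.3, 4.8]
width: 0.0212
grip_force: 61.1
(0.07, 0.083) 501 [603.3 -91.1] [60.2 46.2] 1.0 z [70.7 77.1 81.5]
(0.07, 0.083) 433 [601.8 -94.2] [44.8 60.2] 89.2 z [72.1 76.7 80. ]
clock: 15.32
tcp_pos: [0.4875, -0.0904, 0.0152]
tcp_rot: [3.141, 0.001, -0.021]
wrist_force: [-6.4, 0.7, 10.6]
width: 0.0212
grip_force: 62.1
```

```bash
python3 -m jog '[[0.1,0,0,0,0,0,-1],[0.1,0,0,0,0,0,-1],[0.1,0,0,0,0,0,-1],[0.05,0,0,0,0,0,-1],[0,0,0,0,0,0,-1],[0,0,0,0,0,0,-1]]'
cat >> h.py <<'E'
def tilt(X):
    # slope of contactor's 68 mm shoulder and its mean height
    m=(X[...,0]>.575)&(X[...,0]<.632)&(abs(X[...,1]+.0928)<.019)&(X[...,2]>.07)&(X[...,2]<.0845)
    n,l,s,_=cv2.connectedComponentsWithStats(m.astype(np.uint8));w=X[m]
    A=np.c_[w[:,0]-.603,w[:,1]+.0928,np.ones(len(w))];k=np.ones(len(w),bool)
    for _ in range(4):
        q=np.linalg.lstsq(A[k],w[k,2],rcond=None)[0];e=w[:,2]-A@q;k=abs(e)<.003
    return np.r_[q[:2],q[2]*1000,k.sum()]
E
python3 - <<'E'
from h import *
for n in("side","top"):
    print(n,"before",tilt(np.load("pics/%s5.npz"%n)["X"]).round(4))
    T=[]
    for i in range(4):
        im,d,P=snap(n);T.append(tilt(world(P,d)))
    print(n,"now",np.mean(T,0).round(4),np.std(T,0).round(4))
rect(world(P,d),(.54,.68,-.15,-.03),(.07,.085)); plan(.5,-.0904,.0152,-1.2)
E
```

```text
clock: 15.82
tcp_pos: [0.4973, -0.0905, 0.0152]
tcp_rot: [-3.141, 0.002, -0.02]
wrist_force: [-8.8, 0.6, 12.3]
width: 0.0214
grip_force: 62.1
side before [1.28000e-02 2.30000e-03 7.74926e+01 2.77000e+02]
side now [-2.04000e-02  2.60000e-03  7.85602e+01  2.78750e+02] [1.6000e-03 3.1000e-03 5.1800e-02 4.1458e+00]
top before [8.10000e-03 8.00000e-04 7.70164e+01 2.65000e+02]
top now [-1.85000e-02  1.10000e-03  7.81065e+01  2.76500e+02] [0.0067 0.0046 0.0384 2.6926]
(0.07, 0.085) 436 [604.1 -94.2] [45.3 60.6] 87.6 z [71.8 77.9 81.6]
tcp [ 0.4973 -0.0905  0.0152] rot [-3.1415e+00  2.2000e-03 -2.0400e-02] turn units 0.01 after turn: x 0.09 y -0.00 z -0.00 (units of 3cm)
```

Tilt, height rise and geometry all give a lift of about 2.2–2.4 mm. I push in another 3.5 mm.

```bash
python3 -m jog '[[0.06,0,0,0,0,0,-1],[0.06,0,0,0,0,0,-1],[0,0,0,0,0,0,-1],[0,0,0,0,0,0,-1],[0,0,0,0,0,0,-1]]'
python3 - <<'E'
from h import *
for n,b in(("side",(.0128,77.49)),("top",(.0081,77.02))):
    T=[]
    for i in range(8):
        im,d,P=snap(n);T.append(tilt(world(P,d)))
    q=np.mean(T,0);print(n,q.round(4),"lift by tilt",(b[0]-q[0])*74,"by height",(q[2]-b[1])*74/37.)
    if n=="side":c=cv2.resize(im[200:310,195:345],(800,586),interpolation=cv2.INTER_CUBIC)
    X=world(P,d);rect(X,(.585,.635,-.225,-.165),(.004,.014));rect(X,(.68,.75,-.2,-.13),(.014,.035))
cv2.imwrite("pics/c6.png",c[:,:,::-1]);s=r.sense();print(s["tcp_pos"],s["tcp_rot"],s["wrist_force"])
E
```

```text
clock: 16.63
tcp_pos: [0.5009, -0.0905, 0.0152]
tcp_rot: [-3.141, 0.002, -0.021]
wrist_force: [-8.5, 0.3, 12.6]
width: 0.0215
grip_force: 62.1
side [-2.78000e-02  2.50000e-03  7.90158e+01  2.74000e+02] lift by tilt 3.0033540365744957 by height 3.051575205313952
(0.004, 0.014) 2 [ 598.7 -204.5] [2.9 0. ] 92.5 z [ 9.8  9.9 10. ]
(0.014, 0.035) 240 [ 721.  -163.8] [24.2 42.6] 65.0 z [14.6 27.1 29.8]
top [-3.02000e-02 -1.40000e-03  7.83794e+01  2.76250e+02] lift by tilt 2.833766629356694 by height 2.718842265470272
(0.004, 0.014) 305 [ 611.6 -193.5] [39.8 42.1] 81.5 z [ 5.   8.7 11.7]
(0.014, 0.035) 176 [ 718.3 -164.9] [21.  38.3] 65.2 z [15.1 27.1 30.3]
[ 0.50085872 -0.09053892  0.01519478] [-3.14144438e+00  2.31521261e-03 -2.04432977e-02] [-8.3534855   0.57397826 12.71926358]
```

View pics/c6.png

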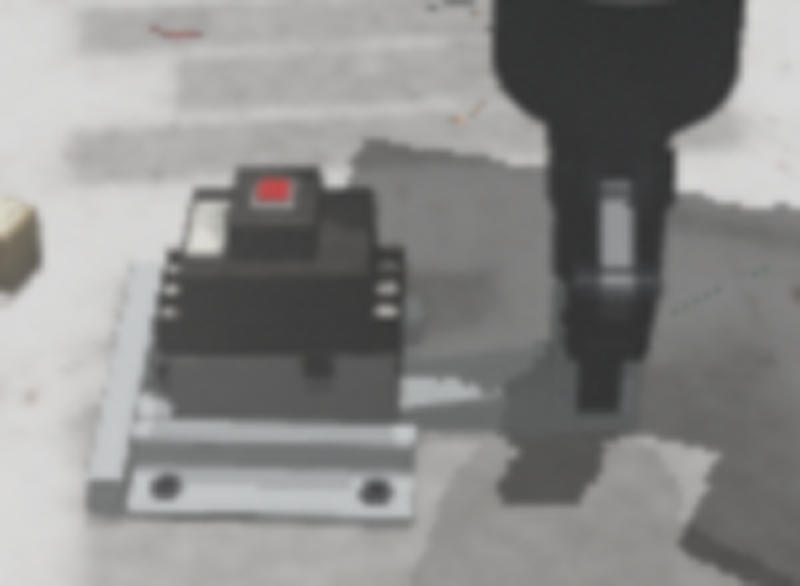

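The picture shows the contactor against the stop with its front edge raised on the wedge at (405,390). The gripper holds the block at (600,390), clear of the contactor. The measured lift is about 2.9 mm, and the relay and terminal were not touched.

```bash
python3 -c "
from rig import r
print(r.hand_in())"
```

```text
the job is handed in; nothing more can be done
None
```

The job is handed in at about 17 s: the contactor is in the nest with its tab in the notch, its front edge held up about 2.9 mm (measured) by the wedge alone, the wedge still gripped, and the relay and terminal block untouched.

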